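# Close the swing-top sample canister

## Task

Put the blue lid on the open steel canister so that it sits level in the mouth, then swing the wire bail with the red grip up over the lid and past the centre, all the way to its stop, so that the lid is clamped shut. Leave the orange lid where it is.

Things in the scene. Friction and masses are not known exactly. Their poses are not given: they have to be found in the camera images.
- canister: Fixed steel canister with a blue band, 84 mm across, on a black foot 100 mm across. Origin: centre of its underside on the bench; z up. Mouth 72 mm wide in a white gasket ring, top at z = 93 mm, springy (4 N/mm, 4 mm at most). The bail's hinge axis lies along y at z = 40 mm; the open bail leans out on the -x side, towards the robot within 25 degrees.
- blue_lid: Loose blue lid, right way up, 44 mm high, about 120 g. Origin: centre of its underside; z up. Tapered plug 48 mm across at the bottom, 68 at z = 14 mm; flange 84 mm across, z = 14 to 20; round knob 52 mm across with upright sides z = 20 to 37 (grip here) and a domed top. Any yaw will do. Seated, its origin is 79 mm above the canister's.
- orange_lid: The same lid in orange, not wanted. Origin: centre of its underside.
- bail (a joint): Angle a (rad) of the wire bail: 0 upright over the lid, negative open, start -1.15 to -0.9, stop at +0.24; stays where left. Crossbar (7 mm wire) 84 mm from the hinge axis. Beyond it a red grip bar 14 mm thick, 50 mm long along y, centre at x = 112 sin a, z = 40 + 112 cos a mm in the canister's frame. Push its -x side along the arc, with up to 12 N; from -0.3 on it presses the lid.

How it is judged (in metres and radians):
On the way, in this order (a step that is already met when the one before it is completed fails the run):
1. the blue lid sits level in the canister's mouth while the bail is still open (horizontal distance between blue_lid and canister below 0.01 m and z of blue_lid in the frame of canister below 0.083 m and angle between blue_lid's own z axis and vertical below 0.12 rad and value of joint bail below -0.4 rad), for 0.2 s.
2. the bail is swung over the lid and past the centre (value of joint bail above 0.08 rad), for 0.2 s.
At the end, for the whole second after the job is handed in: The blue lid sits in the canister's mouth, within 10 mm of its axis, within 4 mm of its seated height and within 7 degrees of level, at rest, and the bail is past the centre by more than 0.08 rad (its stop is at 0.24) (horizontal distance between blue_lid and canister below 0.01 m and z of blue_lid in the frame of canister between 0.07 and 0.083 m and angle between blue_lid's own z axis and vertical below 0.12 rad and linear speed of blue_lid below 0.02 m/s and value of joint bail above 0.08 rad); the robot touches nothing.
It fails at once if the orange lid is moved by more than 30 mm (distance of orange_lid from where it was at the start of the episode above 0.03 m).
It also fails if it takes over 58 s, if anything falls off the work surface, if the arm or the gripper's body presses on something with over 40 N, if the wrist force passes 120 N, or if a joint passes its speed limit or range.

## Robot

A 6-joint arm with a two-finger parallel gripper is mounted at the origin on the work surface. World frame = base frame: x ahead of the robot, y to its left, z up, the work surface at z = 0. Lengths are in m, angles in degrees, forces in N, time in s.
With the tool pointing down it reaches from about 0.375 to 0.9 m from the base axis. Payload 3.1 kg.
Tool frame: the origin (TCP) lies midway between the tips of the shut fingers; the grasp point (between the pads) lies bot.pinch_z behind it (bot.pinch_z is the distance from the TCP to the grasp point, in m); z points along the fingers, y is the direction in which the jaws open and shut (so a half turn about z gives the same grasp; the last joint's range is limited). The gripper opens to 87 mm and grips with 3 to 60 N. Pads are 19 mm wide; open, the fingers measure 117 mm over their backs; the gripper's body (75 mm by 190 mm) begins 51 mm behind the grasp point.
Start: joints at [-75.659, 30.224, 82.088, -0, 67.689, -10.227], TCP at [0.26, -0.568, 0.223] pointing down, gripper open.
Joint ranges: [-176.69, 176.69], [-43.24, 126.21], [12.49, 139.97], [-82, 262], [0, 151.66], [-163.58, 163.58]. Speed limits (degrees/s): [159.86, 159.86, 180, 180, 180, 180].

## Interface

Orientations are given as a 3x3 rotation matrix whose columns are the frame's x, y, z axes.
In Python, from rig import bot gives the robot as it stands.
- The arm moves only by the tool apply_moves, never from a script. Its argument "motion" is text: rows parted by semicolons, each of 7 numbers parted by spaces: the shift along the tool's x, y, z in m, then the turn, a rotation vector about the tool's x, y, z in degrees, then the finger opening in m, from 0 to 0.087. A call has exactly 8 rows; each row is the pose to reach, as a shift and turn from the pose commanded when the call began, along the tool's axes at that moment; what a row does not reach only later rows make up. A row lasts 1/8 s, in which the tool goes at most 62.5 mm and 10.7 degrees, less where a joint would pass 70% of its speed; a pose out of reach is approached as far as the arm can. A call with a gripper value outside its range is refused whole. The fingers move at their own pace and stop on an object; the grip force is fixed at half the most. Time passes only in rows, so rows that repeat a pose let the fingers close, or fill a call up. It gives the time, the measured TCP pose, the force and the opening at its end, in the units of the state.
- bot.read_state(): the state, without advancing time (a new reading comes with each control period).
- bot.capture(name): name is "scene" or "side" or "wrist"; returns the picture (400x640x3 uint8, red, green, blue); there is no depth.
- bot.get_calibration(name): a dict with "fx", "fy", "cx", "cy" (pixels), "rvec" (rotation vector, rad) and "tvec" (3), from world to camera coordinates, as OpenCV has them. Camera axes: x right, y down, z forward; pixel columns grow to the right and rows downward; lengths in m; the calibration is good to about 2 mm. The wrist camera is an equidistant fisheye: a pixel r from the principal point sees the ray r / f radians off the axis. A picture is of the moment at which its call begins: read the wrist's pose just before it. get_calibration takes no time and is no camera call; for the wrist camera it gives the pose at the moment of the call.
- bot.hand_in(): hands the job in, once; it reports no verdict.
Trained networks look in the newest picture that a camera, given by its name, has taken for a name from the list of things; names that differ only in an ending like _2 or _b are one class to them, and where a whole thing is asked for, a point or a joint stands for the part that bears it (a point fixed in the world has none). Each returns a list of dicts, best first, with "p" (0 to 1); they miss things now and then, are a little off and sometimes report something else, mostly with a low value. They report only what shows in the picture. A call takes as long as a camera call.
- bot.find_in(name, camera): "point" ([x, y, z] in m, in world coordinates, good to about 4 mm: the middle of the surface that is visible of it).
The state is a dict: "time_s": time; "joint_positions": joint angles; "qvel": joint speeds; "tau": joint torques, N m; "position": TCP position; "tcp_rot": TCP orientation; "force": force on the tool from outside, world axes, zero at the start; "moment": the same for the moment, N m; "opening": opening from 0.0 (shut) to 1.0 (fully open).
Only numpy, scipy, OpenCV 4.12 (cv2) and the standard library are available. Lean on these libraries where they do the work, as an engineer would, in place of code of your own. Each camera call takes 0.05 s, during which the arm holds its last target.

## Working session

There is one attempt and no reset: what is moved stays moved. The work goes in short steps, Python scripts to look and compute and a tool call to move; the robot and the scene stay as the last step left them, time stands still between calls to the robot, and variables do not carry over. Pictures are saved under pics/ and viewed, and the job is handed in when it is done.

Besides the shell and the picture viewer there is one more tool, called after ">>>" by a JSON object that holds its "api" and its "payload". apply_moves: Moves the arm, as the interface text tells. Its arguments: {"type":"object","properties":{"motion":{"type":"string"}},"required":["motion"]}

```bash
ls; mkdir -p pics; python3 - <<'E'
from rig import bot
import cv2
s=bot.read_state(); print(s['time_s'],s['position'],s['tcp_rot'],s['force'],s['opening'],bot.pinch_z)
for n in ("scene","side","wrist"):
    im=bot.capture(n); cv2.imwrite(f"pics/{n}0.png",im[:,:,::-1])
    c=bot.get_calibration(n); print(n,c)
    for t in ("canister","blue_lid","orange_lid","bail"):
        try: print(t,bot.find_in(t,n))
        except Exception as e: print(t,e)
print(bot.read_state()['time_s'])
E
```

```text
pics
0.0 [ 0.2597023  -0.56769098  0.22158157] [[ 9.09486031e-01  4.15734159e-01 -5.17463889e-04]
 [ 4.15734291e-01 -9.09483720e-01  2.08883531e-03]
 [ 3.97775208e-04 -2.11489402e-03 -9.99997684e-01]] [-0.1193501  -0.58517108  0.77154748] 0.9964564227612396 0.0187
scene {'fx': 373.36332608708057, 'fy': 373.36332608708057, 'cx': 316.7533856730989, 'cy': 204.29402414622825, 'rvec': array([ 2.03856743,  1.65265517, -0.52771099]), 'tvec': array([-0.13433474, -0.42035595,  1.11041235])}
canister [{'point': [0.5911, 0.0455, 0.0614], 'p': 0.82}]
blue_lid []
orange_lid [{'point': [0.4701, 0.2381, 0.0228], 'p': 0.81}, {'point': [0.5914, 0.0404, 0.0604], 'p': 0.58}]
bail [{'point': [0.5293, 0.0236, 0.0834], 'p': 0.76}]
side {'fx': 435.7155016569763, 'fy': 435.7155016569763, 'cx': 327.17599130466755, 'cy': 201.24304312018793, 'rvec': array([ 0.77769673, -2.4260988 ,  1.29196993]), 'tvec': array([0.45166507, 0.2390718 , 0.65940204])}
canister [{'point': [0.5796, 0.0677, 0.0695], 'p': 0.71}]
blue_lid [{'point': [0.5285, -0.2467, 0.0244], 'p': 0.83}]
orange_lid [{'point': [0.4496, 0.2605, 0.0196], 'p': 0.68}]
bail [{'point': [0.5252, 0.0541, 0.0822], 'p': 0.94}]
wrist {'fx': 309.70691628693146, 'fy': 309.70691628693146, 'cx': 323.4583247127685, 'cy': 198.231158669938, 'rvec': array([-2.46144851,  1.57975491,  0.19847616]), 'tvec': array([-0.62532629, -0.03016345,  0.39030819])}
canister []
blue_lid []
orange_lid []
bail []
0.75
```

View pics/scene0.png

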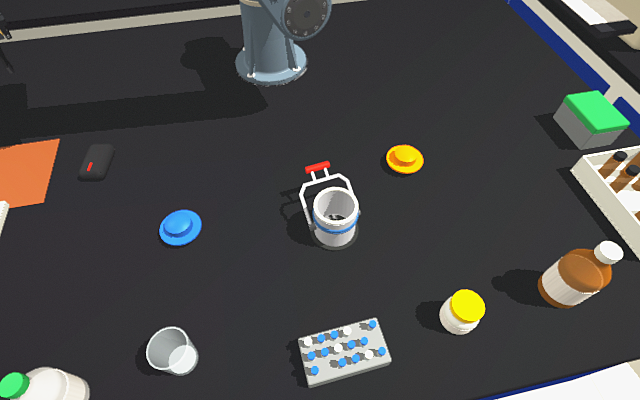

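View pics/side0.png

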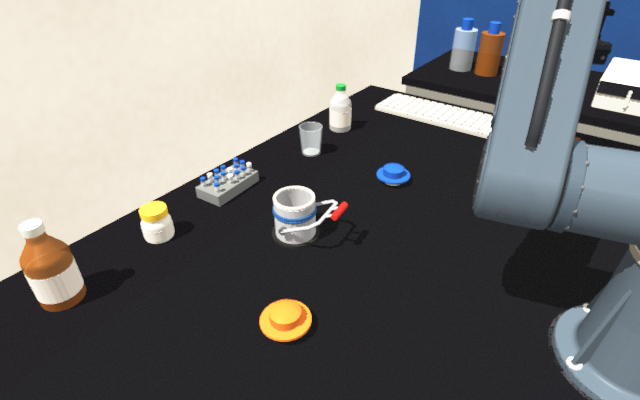

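View pics/wrist0.png

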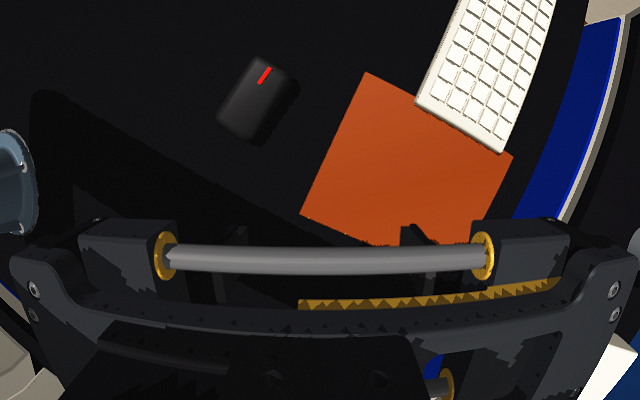

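The scene view shows the blue lid at about (180,228), the canister mouth at (336,200), the red grip at (317,167) and the orange lid at (405,158). The side view shows the blue lid at (393,175), the canister at (295,213), the grip at (340,211) and the orange lid at (286,318). The wrist view shows nothing useful. Next I fit the geometry using silhouettes from both cameras.

```bash
cat > h.py <<'E'
import numpy as np, cv2
from scipy.optimize import least_squares
def proj(c,P):
    K=np.array([[c['fx'],0,c['cx']],[0,c['fy'],c['cy']],[0,0,1.]])
    return cv2.projectPoints(np.asarray(P,float).reshape(-1,1,3),c['rvec'],c['tvec'],K,None)[0].reshape(-1,2)
def circ(r,z,n=60):
    t=np.linspace(0,2*np.pi,n,endpoint=False); return np.c_[r*np.cos(t),r*np.sin(t),0*t+z]
def hullcent(pts):
    h=cv2.convexHull(pts.astype(np.float32)); m=cv2.moments(h); return np.array([m['m10']/m['m00'],m['m01']/m['m00']]),m['m00'],h
LID=np.vstack([circ(.024,0),circ(.034,.014),circ(.042,.014),circ(.042,.020),circ(.026,.037),circ(.015,.043)])
def maskcent(m,box):
    x0,y0,x1,y1=box; mm=np.zeros_like(m); mm[y0:y1,x0:x1]=m[y0:y1,x0:x1]
    n,l,st,ce=cv2.connectedComponentsWithStats(mm.astype(np.uint8)); i=1+np.argmax(st[1:,4]); return ce[i],st[i]
E
python3 - <<'E'
from rig import bot
from h import *
C={n:bot.get_calibration(n) for n in("scene","side")}
I={n:cv2.imread(f"pics/{n}0.png") for n in C}
H={n:cv2.cvtColor(I[n],cv2.COLOR_BGR2HSV) for n in C}
def hm(n,lo,hi): 
    h=H[n]; return (h[...,0]>=lo)&(h[...,0]<=hi)&(h[...,1]>120)&(h[...,2]>60)
def fitlid(boxes,lo,hi):
    cs={n:maskcent(hm(n,lo,hi),b) for n,b in boxes.items()}
    def res(p): return np.concatenate([hullcent(proj(C[n],LID+[p[0],p[1],p[2] if len(p)>2 else 0]))[0]-cs[n][0] for n in boxes])
    for p0 in([.5,0],[.5,0,0]):
        r=least_squares(res,p0); print(r.x,r.fun)
    for n in boxes:
        q=least_squares(lambda p:hullcent(proj(C[n],LID+[p[0],p[1],0]))[0]-cs[n][0],[.5,0]).x
        print(n,q,cs[n][1],hullcent(proj(C[n],LID+[q[0],q[1],0]))[1])
fitlid({'scene':(150,200,215,260),'side':(365,150,420,195)},95,130)
fitlid({'scene':(370,130,440,190),'side':(240,280,330,350)},8,30)
# red grip
R={}
for n,b in {'scene':(295,155,340,185),'side':(325,195,355,225)}.items():
    h=H[n]; m=((h[...,0]<8)|(h[...,0]>172))&(h[...,1]>120)&(h[...,2]>60); R[n]=maskcent(m,b); print(n,R[n])
r=least_squares(lambda p:np.concatenate([proj(C[n],p)[0]-R[n][0] for n in R]),[.5,0,.1]); print('grip',r.x,r.fun)
v=np.hstack([cv2.resize(I['scene'][150:260,280:380],None,fx=4,fy=4,interpolation=2),cv2.resize(I['side'][170:280,260:360],None,fx=4,fy=4,interpolation=2)])
cv2.imwrite('pics/crop0.png',v)
E
```

```text
[ 0.53853029 -0.26045713] [ 0.28994437  0.37119931  0.49676921 -0.18548185]
[ 5.38775131e-01 -2.60462487e-01  3.96191251e-04] [ 0.2276297   0.37134091  0.42435678 -0.3536783 ]
scene [ 0.53749735 -0.26104081] [ 159  209   43   37 1225] 1198.0898954708828
side [ 0.53909792 -0.25893009] [376 162  35  23 598] 591.7484248958062
[0.45850604 0.25041645] [ 0.54915413  0.28369131  0.29754251 -0.08430932]
[4.58393858e-01 2.50351548e-01 3.35595482e-05] [ 0.5089174   0.24275609  0.37632555 -0.09232168]
scene [0.45740725 0.24946722] [386 144  38  30 863] 840.8655794155784
side [0.45878318 0.25082585] [ 259  298   53   44 1857] 1816.095159939956
scene (array([316.95054945, 166.60989011]), array([305, 161,  26,  13, 182], dtype=int32))
side (array([338.97802198, 210.57142857]), array([330, 201,  19,  20, 182], dtype=int32))
grip [0.5010756  0.03492358 0.08982018] [ 0.60265907  0.41974081  0.61496561 -0.30297397]
```

View pics/crop0.png

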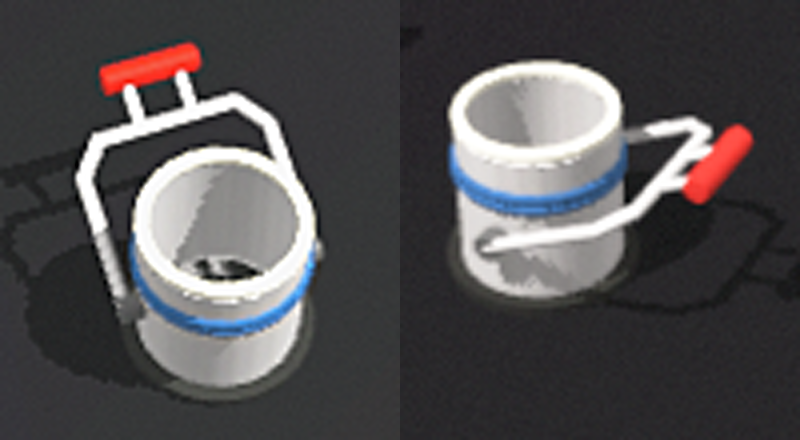

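```bash
python3 - <<'E'
from rig import bot
from h import *
C={n:bot.get_calibration(n) for n in("scene","side")}
I={n:cv2.imread(f"pics/{n}0.png") for n in C}
# sub-pixel edges: shoot rays from the predicted inner-mouth centre, outward; fit p=(x,y)
box={'scene':(280,150,380,260),'side':(260,170,360,280)}
def edges(n,p):
    g=cv2.cvtColor(I[n],cv2.COLOR_BGR2GRAY).astype(np.float32)
    out=[]
    for r,sgn in((.036,1),(.042,-1)):
        q=proj(C[n],circ(r,.093,72)+[p[0],p[1],0]); c=proj(C[n],[p[0],p[1],.093])[0]
        for k,u in enumerate(q):
            d=(u-c); L=np.linalg.norm(d); d/=L
            s=np.arange(-3,3.01,.25); xs=u[0]+s*d[0]; ys=u[1]+s*d[1]
            v=cv2.remap(g,xs.astype(np.float32)[None],ys.astype(np.float32)[None],1)[0]
            gr=sgn*np.gradient(v,s); i=np.argmax(gr)
            if gr[i]>20: out.append((r,k,s[i],d))
    return out
p=np.array([.592,.055])
for z in range(15):
    A=[];b=[]
    for n in C:
        for r,k,s,d in edges(n,p):
            t=2*np.pi*k/72; P=np.array([p[0]+r*np.cos(t),p[1]+r*np.sin(t),.093])
            J=np.stack([(proj(C[n],P+e)[0]-proj(C[n],P-e)[0])/.002 for e in(np.array([.001,0,0]),np.array([0,.001,0]))],1)
            A.append(d@J); b.append(s)
    A=np.array(A);b=np.array(b); w=1/(1+(b/1)**2)
    dp=np.linalg.lstsq(A*w[:,None],b*w,rcond=None)[0]; p=p+.7*dp
print('can',p,len(b),np.median(np.abs(b)))
G=np.array([.5011,.0349]); d=p-G; L=np.hypot(*d); print('grip dist',L,'yaw',np.degrees(np.arctan2(d[1],d[0])),'a',-np.arctan2(L,.0498), 'arm len',np.hypot(L,.0498))
vs=[]
for n in C:
    x0,y0,x1,y1=box[n]; im=cv2.resize(I[n][y0:y1,x0:x1],None,fx=4,fy=4,interpolation=2)
    for r,z,col in((.036,.093,(0,0,255)),(.042,.093,(0,255,0)),(.05,0,(255,255,0))):
        q=(proj(C[n],circ(r,z)+[p[0],p[1],0])-[x0,y0]+.5)*4-.5
        cv2.polylines(im,[q.round().astype(int)],True,col,1)
    vs.append(im)
cv2.imwrite('pics/fit0.png',np.hstack(vs))
E
```

```text
can [0.60014098 0.04978237] 260 0.75
grip dist 0.10015288351853266 yaw 8.545603820854259 a -1.1093593130333945 arm len 0.11185097262463466
```

View pics/fit0.png

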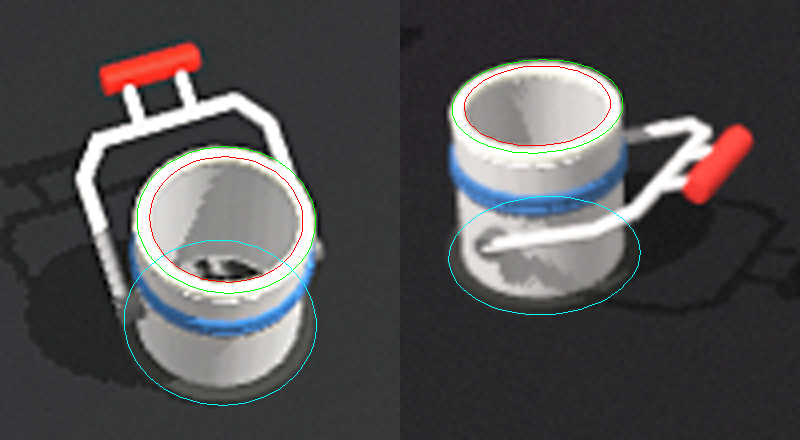

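The canister axis is at about (0.600, 0.050) with a yaw of about 8.5°, and the bail angle is about -1.11. The measured grip radius is 111.9 mm, against 112 given. The blue lid is at (0.5386, -0.2605), and the fitted height offset is about 0, which agrees. Now I move above the lid with the tool yaw aligned to the canister.

>>> {"api": "apply_moves", "payload": {"motion": "0.0545 -0.0234 0.014 0 0 4 0.087; 0.109 -0.0467 0.029 0 0 8 0.087; 0.1634 -0.07 0.043 0 0 12 0.087; 0.218 -0.0934 0.057 0 0 16.1 0.087; 0.2724 -0.1168 0.071 0 0 16.1 0.087; 0.327 -0.14 0.086 0 0 16.1 0.087; 0.3814 -0.1635 0.1 0 0 16.1 0.087; 0.3814 -0.1635 0.1 0 0 16.1 0.087"}}

```text
time_s: 1.75
position: [0.5405, -0.257, 0.1214]
tcp_rot: [[0.988, 0.154, -0.001], [0.154, -0.988, 0.002], [-0.001, -0.002, -1.0]]
force: [0.5, -1.2, -0.9]
opening: 0.998
```

```bash
python3 - <<'E'
from rig import bot
import cv2
s=bot.read_state(); print(s['time_s'],s['position'],s['tcp_rot'],s['joint_positions'],s['force'])
for n in("wrist","side"): cv2.imwrite(f"pics/{n}1.png",bot.capture(n)[:,:,::-1])
E
```

```text
1.75 [ 0.54045533 -0.25699659  0.12138006] [[ 9.88144575e-01  1.53521023e-01 -1.26282417e-03]
 [ 1.53523169e-01 -9.88143360e-01  1.82659374e-03]
 [-9.67430777e-04 -1.99881147e-03 -9.99997534e-01]] [-3.61428113e+01  3.56221973e+01  9.10211948e+01  5.20650766e-02
  5.34767753e+01  4.49950547e+01] [ 0.50216893 -1.22330038 -0.88560841]
```

View pics/wrist1.png

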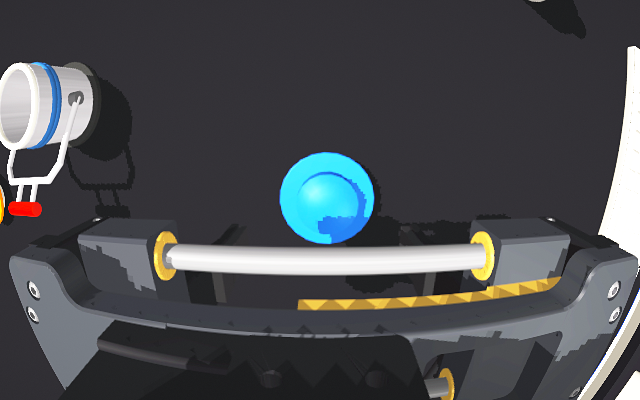

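View pics/side1.png

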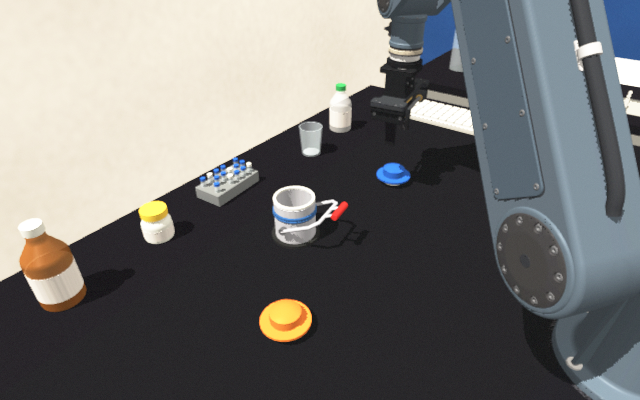

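The wrist view shows the lid flange centred at about (327,197), and the side view shows the gripper above the lid. I'll check the lid position through the wrist fisheye.

```bash
cat >> h.py <<'E'
def projw(c,P):
    K=np.array([[c['fx'],0,c['cx']],[0,c['fy'],c['cy']],[0,0,1.]])
    return cv2.fisheye.projectPoints(np.asarray(P,float).reshape(-1,1,3),c['rvec'],c['tvec'],K,np.zeros(4))[0].reshape(-1,2)
E
python3 - <<'E'
from rig import bot
from h import *
c=bot.get_calibration("wrist"); s=bot.read_state(); print(s['position'],s['time_s'])
R=cv2.Rodrigues(c['rvec'])[0]; print('cam pos',-R.T@c['tvec'],'axis',R[2])
I=cv2.imread('pics/wrist1.png'); h=cv2.cvtColor(I,cv2.COLOR_BGR2HSV)
m=(h[...,0]>85)&(h[...,0]<130)&(h[...,1]>120)&(h[...,2]>60)
ce,st=maskcent(m,(260,140,390,245)); print(ce,st)
q=least_squares(lambda p:hullcent(projw(c,LID+[p[0],p[1],0]))[0]-ce,[.53,-.26]).x
print(q,hullcent(projw(c,LID+[q[0],q[1],0]))[1])
E
```

```text
[ 0.53900244 -0.26068853  0.12242695] 1.85
cam pos [ 0.60616045 -0.25058817  0.28544293] axis [-0.24485208 -0.03762185 -0.96883025]
[326.6460035  197.67809218] [ 279  152   96   93 6856]
[ 0.53821708 -0.26395687] 6775.7755466981325
```

>>> {"api": "apply_moves", "payload": {"motion": "0 0 0.03 0 0 0 0.087; 0 0 0.06 0 0 0 0.087; 0 0 0.085 0 0 0 0.087; 0 0 0.097 0 0 0 0.087; 0 0 0.1 0 0 0 0.087; 0 0 0.1 0 0 0 0.087; 0 0 0.1 0 0 0 0.087; 0 0 0.1 0 0 0 0.087"}}

```text
time_s: 2.85
position: [0.5392, -0.2613, 0.0233]
tcp_rot: [[0.989, 0.147, 0.001], [0.147, -0.989, -0.001], [0.001, 0.001, -1.0]]
force: [0.3, 0.9, 0.4]
opening: 1.001
```

```bash
python3 - <<'E'
from rig import bot
import cv2
s=bot.read_state(); print(s['time_s'],s['position'],s['force'],s['opening'])
a=bot.capture("side")[130:210,350:440,::-1]; b=bot.capture("wrist")[:,:,::-1]
cv2.imwrite("pics/s2.png",cv2.resize(a,None,fx=6,fy=6,interpolation=2)); cv2.imwrite("pics/w2.png",b)
E
```

```text
2.85 [ 0.53922037 -0.26132952  0.02332796] [0.32195715 0.88388119 0.41549568] 1.0012567688397327
```

View pics/s2.png

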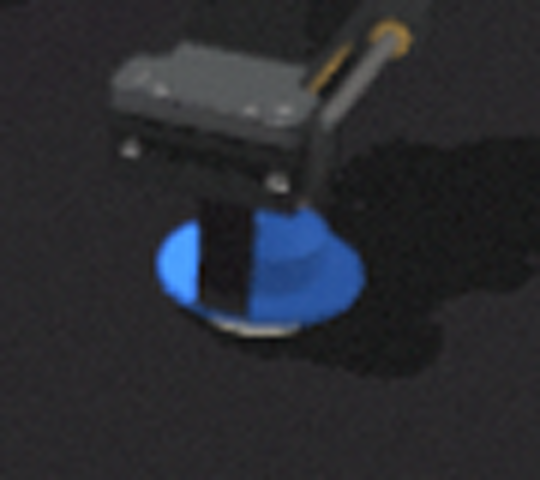

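View pics/w2.png

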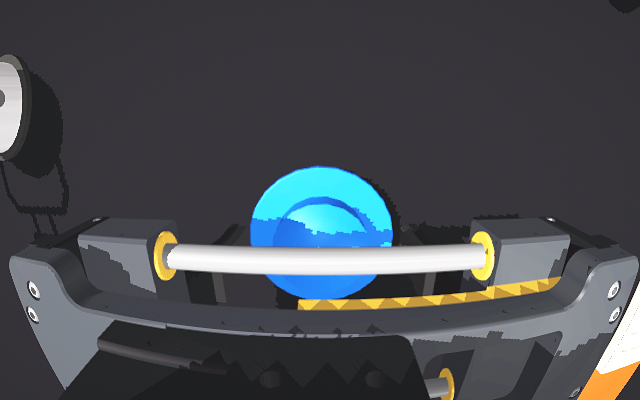

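In both views the fingers straddle the knob just above the flange, with no contact force. Now I close.

>>> {"api": "apply_moves", "payload": {"motion": "0 0 0 0 0 0 0.03; 0 0 0 0 0 0 0.03; 0 0 0 0 0 0 0.03; 0 0 0 0 0 0 0.03; 0 0 0 0 0 0 0.03; 0 0 0 0 0 0 0.03; 0 0 -0.02 0 0 0 0.03; 0 0 -0.05 0 0 0 0.03"}}

```text
time_s: 3.95
position: [0.5378, -0.2605, 0.0719]
tcp_rot: [[0.989, 0.147, -0.003], [0.147, -0.989, 0.002], [-0.002, -0.002, -1.0]]
force: [0.6, -0.4, -0.2]
opening: 0.586
```

>>> {"api": "apply_moves", "payload": {"motion": "0.01 -0.025 -0.045 0 0 0 0.03; 0.025 -0.065 -0.085 0 0 0 0.03; 0.042 -0.118 -0.092 0 0 0 0.03; 0.06 -0.17 -0.092 0 0 0 0.03; 0.08 -0.225 -0.092 0 0 0 0.03; 0.096 -0.27 -0.092 0 0 0 0.03; 0.106 -0.2986 -0.092 0 0 0 0.03; 0.106 -0.2986 -0.092 0 0 0 0.03"}}

```text
time_s: 4.95
position: [0.5994, 0.0522, 0.1643]
tcp_rot: [[0.989, 0.151, -0.0], [0.151, -0.989, 0.0], [-0.0, -0.0, -1.0]]
force: [0.7, -0.7, -1.0]
opening: 0.587
```

```bash
python3 - <<'E'
from rig import bot
import cv2
bot.capture("side")
bot.capture("side")
s=bot.read_state(); print(s['time_s'],s['position'],s['tcp_rot'],s['force'],s['opening'])
for n in("wrist","side","scene"): cv2.imwrite(f"pics/{n}3.png",bot.capture(n)[:,:,::-1])
a=cv2.imread("pics/scene3.png")[120:260,260:400]; b=cv2.imread("pics/side3.png")[120:260,230:370]
import numpy as np
cv2.imwrite("pics/c3.png",cv2.resize(np.hstack([a,b]),None,fx=2.8,fy=2.8,interpolation=2))
s=bot.read_state(); print(s['time_s'],s['position'])
E
```

```text
5.05 [0.5992986  0.04973483 0.16428869] [[ 9.88960347e-01  1.48178779e-01 -6.94240120e-04]
 [ 1.48178403e-01 -9.88960485e-01 -5.65553652e-04]
 [-7.70379096e-04  4.56438744e-04 -9.99999599e-01]] [-0.8525158  -0.2147902  -0.42866069] 0.5862925608382056
5.2 [0.59947122 0.04857715 0.1644493 ]
```

View pics/c3.png

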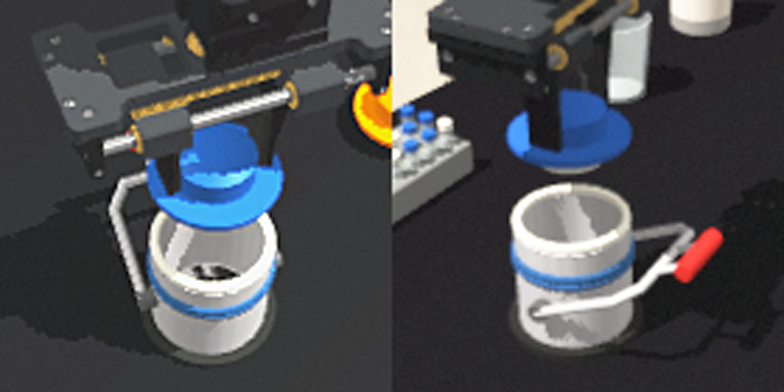

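View pics/wrist3.png

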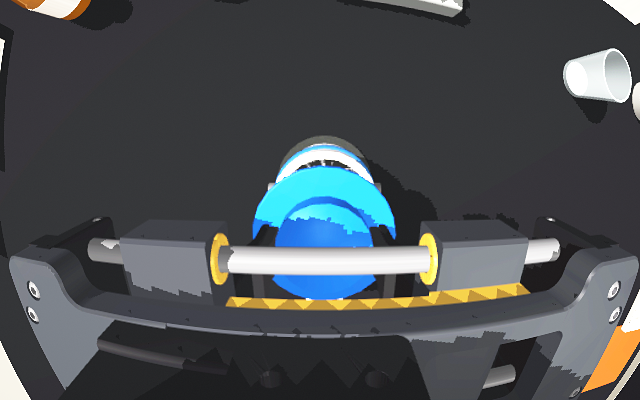

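The lid hangs level in the grip: in the scene crop the flange spans 148–284 above a gasket at 148–277, and in the side crop 506–632 above 510–632. I'll fit the lid and mouth in the same cameras to get their relative offset.

```bash
python3 - <<'E'
from rig import bot
from h import *
C={n:bot.get_calibration(n) for n in("scene","side")}
for n in C:
    I=cv2.imread(f"pics/{n}3.png"); h=cv2.cvtColor(I,cv2.COLOR_BGR2HSV)
    blue=((h[...,0]>95)&(h[...,0]<125)&(h[...,1]>110)&(h[...,2]>60)).astype(np.float32)
    I0=cv2.imread(f"pics/{n}0.png")
    g=cv2.cvtColor(I0,cv2.COLOR_BGR2GRAY).astype(np.float32)
    def fit(img,hulls,sgn,p,thr,hull=True):
        for it in range(20):
            A=[];b=[]
            P0=hulls+[p[0],p[1],0]; q=proj(C[n],P0); c=q.mean(0)
            idx=cv2.convexHull(q.astype(np.float32),returnPoints=False).ravel() if hull else range(len(q))
            for k in idx:
                d=q[k]-c; d/=np.linalg.norm(d); s=np.arange(-4,4.01,.25)
                v=cv2.remap(img,(q[k][0]+s*d[0]).astype(np.float32)[None],(q[k][1]+s*d[1]).astype(np.float32)[None],1)[0]
                gr=sgn*np.gradient(v,s); i=np.argmax(gr)
                if gr[i]<thr: continue
                J=np.stack([(proj(C[n],P0[k]+e)[0]-proj(C[n],P0[k]-e)[0])/.002 for e in np.eye(3)[:2]*.001],1)
                A.append(d@J); b.append(s[i])
            A=np.array(A);b=np.array(b);w=1/(1+(b/.7)**2)
            p=p+.7*np.linalg.lstsq(A*w[:,None],b*w,rcond=None)[0]
        return p,len(b),np.median(abs(b))
    fl=np.vstack([circ(.042,.141+.014,120),circ(.042,.141+.020,120)])
    print(n,'lid',fit(blue,fl,-1,np.array([.5995,.0490]),.2))
    print(n,'mouth inner',fit(g,circ(.036,.093),1,np.array([.600,.05]),20,False),'outer',fit(g,circ(.042,.093),-1,np.array([.600,.05]),20,False))
E
```

```text
scene lid (array([0.59701779, 0.04860121]), 101, np.float64(0.5))
scene mouth inner (array([0.59968408, 0.04859648]), 60, np.float64(0.75)) outer (array([0.6005694 , 0.04793932]), 60, np.float64(0.5))
side lid (array([0.59994985, 0.04966788]), 114, np.float64(0.25))
side mouth inner (array([0.600013  , 0.05096956]), 50, np.float64(0.625)) outer (array([0.59960975, 0.05150007]), 56, np.float64(0.25))
```

>>> {"api": "apply_moves", "payload": {"motion": "0.001 -0.001 0.015 0 0 0 0.03; 0.001 -0.001 0.03 0 0 0 0.03; 0.001 -0.001 0.04 0 0 0 0.03; 0.001 -0.001 0.047 0 0 0 0.03; 0.001 -0.001 0.053 0 0 0 0.03; 0.001 -0.001 0.057 0 0 0 0.03; 0.001 -0.001 0.059 0 0 0 0.03; 0.001 -0.001 0.059 0 0 0 0.03"}}

```text
time_s: 6.2
position: [0.6006, 0.051, 0.1057]
tcp_rot: [[0.989, 0.147, 0.0], [0.147, -0.989, -0.0], [0.0, 0.0, -1.0]]
force: [0.3, -0.1, -0.5]
opening: 0.584
```

```bash
python3 - <<'E'
from rig import bot
import cv2, numpy as np
for n in("side","scene"): cv2.imwrite(f"pics/{n}4.png",bot.capture(n)[:,:,::-1])
s=bot.read_state(); print(s['time_s'],s['position'],s['force'],s['moment'],s['opening'])
a=cv2.imread("pics/scene4.png")[120:260,260:400]; b=cv2.imread("pics/side4.png")[120:260,230:370]
cv2.imwrite("pics/c4.png",cv2.resize(np.hstack([a,b]),None,fx=2.8,fy=2.8,interpolation=2))
E
```

```text
6.3 [0.6006896  0.05096029 0.1058418 ] [ 0.1201553  -0.73371446 -1.46973065] [ 0.03136322 -0.03011547  0.04673964] 0.5840250943606974
```

View pics/c4.png

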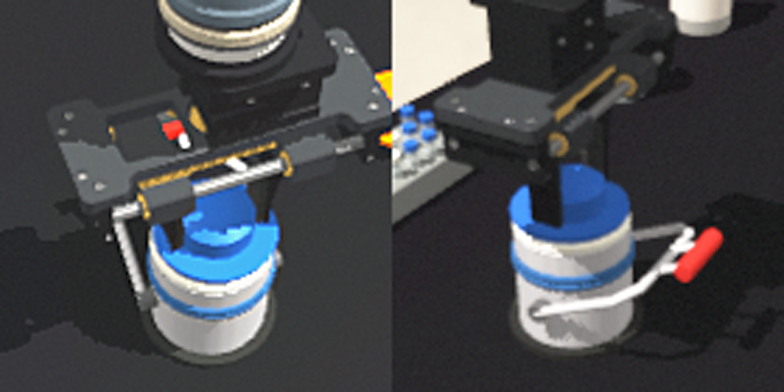

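The lid is in the mouth with only a small gap left and no force. I'll go down the last few millimetres.

>>> {"api": "apply_moves", "payload": {"motion": "0 0 0.0015 0 0 0 0.03; 0 0 0.0025 0 0 0 0.03; 0 0 0.0035 0 0 0 0.03; 0 0 0.0035 0 0 0 0.03; 0 0 0.0035 0 0 0 0.03; 0 0 0.0035 0 0 0 0.03; 0 0 0.0035 0 0 0 0.03; 0 0 0.0035 0 0 0 0.03"}}

```text
time_s: 7.3
position: [0.6005, 0.051, 0.1021]
tcp_rot: [[0.989, 0.147, 0.0], [0.147, -0.989, -0.0], [0.0, 0.0, -1.0]]
force: [-0.3, 1.0, -1.4]
opening: 0.585
```

>>> {"api": "apply_moves", "payload": {"motion": "0 0 0 0 0 0 0.087; 0 0 0 0 0 0 0.087; 0 0 0 0 0 0 0.087; 0 0 0 0 0 0 0.087; 0 0 0 0 0 0 0.087; 0 0 -0.02 0 0 0 0.087; 0 0 -0.06 0 0 0 0.087; 0 0 -0.09 0 0 0 0.087"}}

```text
time_s: 8.3
position: [0.6008, 0.0509, 0.1934]
tcp_rot: [[0.989, 0.147, 0.001], [0.147, -0.989, -0.0], [0.001, 0.0, -1.0]]
force: [1.0, 0.1, -0.2]
opening: 1.001
```

```bash
python3 - <<'E'
from rig import bot
import cv2, numpy as np
for n in("side","scene","wrist"): cv2.imwrite(f"pics/{n}5.png",bot.capture(n)[:,:,::-1])
s=bot.read_state(); print(s['time_s'],s['position'],s['joint_positions'],s['force'],s['opening'])
a=cv2.imread("pics/scene5.png")[120:260,260:400]; b=cv2.imread("pics/side5.png")[120:260,230:370]
cv2.imwrite("pics/c5.png",cv2.resize(np.hstack([a,b]),None,fx=2.8,fy=2.8,interpolation=2))
E
```

```text
8.45 [0.60166272 0.05090108 0.19373134] [-5.75776146e+00  3.04003396e+01  8.71173190e+01  1.01725129e-03
  6.22384580e+01  7.57705421e+01] [-0.06729428  0.14596082  0.32030774] 0.9971919200580908
```

View pics/c5.png

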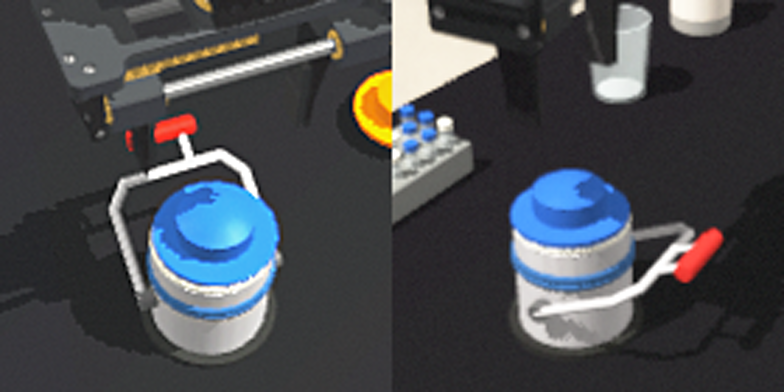

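View pics/wrist5.png

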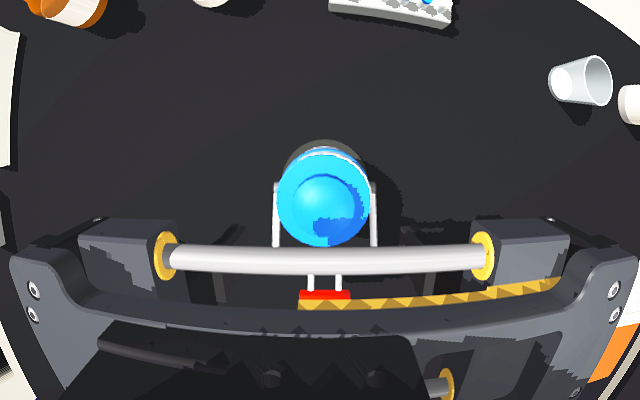

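The lid is seated level; both views show the flange flush on the gasket. Next the fingers close, the tool goes back behind the open bail and tilts 25° so the tips point forward.

>>> {"api": "apply_moves", "payload": {"motion": "-0.05 0 0 0 0 0 0; -0.1 0 0 0 8 0 0; -0.145 0 0 0 16 0 0; -0.165 0 0.02 0 25 0 0; -0.165 0 0.06 0 25 0 0; -0.165 0 0.1 0 25 0 0; -0.165 0 0.131 0 25 0 0; -0.165 0 0.131 0 25 0 0"}}

```text
time_s: 9.45
position: [0.4662, 0.0578, 0.1324]
tcp_rot: [[0.873, 0.185, 0.451], [0.135, -0.981, 0.141], [0.469, -0.063, -0.881]]
force: [0.5, 1.4, -0.1]
opening: 0.174
```

```bash
python3 - <<'E'
from rig import bot
import cv2, numpy as np
for n in("side","scene"): cv2.imwrite(f"pics/{n}6.png",bot.capture(n)[:,:,::-1])
s=bot.read_state(); print(s['time_s'],s['position'],s['tcp_rot'],s['joint_positions'],s['force'],s['opening'])
y=np.radians(8.5); d=s['position'][:2]-[.6,.05]; print('u,v',d@[np.cos(y),np.sin(y)],d@[-np.sin(y),np.cos(y)])
a=cv2.imread("pics/scene6.png")[90:260,240:400]; b=cv2.imread("pics/side6.png")[110:280,240:400]
cv2.imwrite("pics/c6.png",cv2.resize(np.hstack([a,b]),None,fx=2.5,fy=2.5,interpolation=2))
E
```

```text
9.55 [0.46531    0.05823084 0.13154408] [[ 0.87498889  0.18352619  0.44800957]
 [ 0.1326444  -0.98083257  0.14273376]
 [ 0.46561776 -0.06546449 -0.88256133]] [-17.18054607  25.45030173 130.30602436  87.74772074  15.59925192
 -21.23294551] [-0.46302664 -0.83270681  0.15976043] 0.07869560444150507
u,v -0.1319939470715441 0.028048882075528962
```

View pics/c6.png

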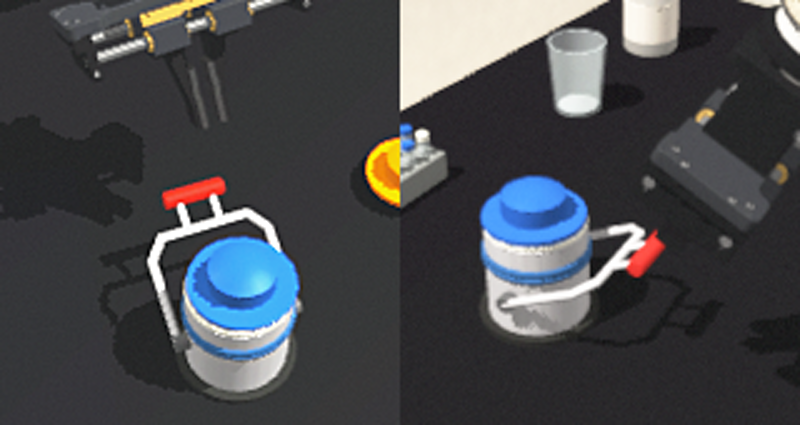

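The tilt drove the wrist close to a singularity (joint 5 at 16°, joint 4 at 88°), so I'll undo it and push with vertical fingers. I'll raise and untilt first.

>>> {"api": "apply_moves", "payload": {"motion": "0.01 0 -0.015 0 -5 0 0; 0.023 0 -0.044 0 -10 0 0; 0.023 0 -0.044 0 -15 0 0; 0.023 0 -0.044 0 -20 0 0; 0.023 0 -0.044 0 -25 0 0; 0.023 0 -0.044 0 -25 0 0; 0.023 0 -0.044 0 -25 0 0; 0.023 0 -0.044 0 -25 0 0"}}

```text
time_s: 10.55
position: [0.466, 0.0548, 0.1829]
tcp_rot: [[0.982, 0.186, 0.041], [0.182, -0.981, 0.071], [0.054, -0.063, -0.997]]
force: [-0.7, -0.1, -0.2]
opening: 0.008
```

```bash
cat > st.py <<'E'
from rig import bot
import numpy as np
def st():
    s=bot.read_state(); print(s['time_s'],s['position'],s['tcp_rot'].round(3).tolist(),s['joint_positions'].round(1),s['force'].round(1),s['opening'])
    y=np.radians(8.5); d=s['position'][:2]-[.6,.05]; print('u,v',d@[np.cos(y),np.sin(y)],d@[-np.sin(y),np.cos(y)])
    return s
E
python3 -c "
from st import *; st()"
```

```text
10.55 [0.46597815 0.05477192 0.18286505] [[0.982, 0.186, 0.041], [0.182, -0.981, 0.071], [0.054, -0.063, -0.997]] [-10.   20.9 108.4   5.9  49.3  65.6] [-0.7 -0.1 -0.2] 0.007596292124610438
u,v -0.13184440192617036 0.024529200261482625
```

```bash
cat >> st.py <<'E'
from scipy.spatial.transform import Rotation as Ro
Y=np.radians(8.5)
def plan(pts):
    """pts: (u,v,z,tilt_deg) targets -> rows (tool axes of now)"""
    s=bot.read_state(); R=s['tcp_rot']
    for u,v,z,t in pts:
        P=np.array([.6+u*np.cos(Y)-v*np.sin(Y),.05+u*np.sin(Y)+v*np.cos(Y),z])
        t=np.radians(t); c=np.array([np.cos(Y),np.sin(Y),0]); k=np.array([0,0,1.])
        zt=np.sin(t)*c-np.cos(t)*k; yt=np.array([np.sin(Y),-np.cos(Y),0]); xt=np.cross(yt,zt)
        w=np.degrees(Ro.from_matrix(R.T@np.c_[xt,yt,zt]).as_rotvec())
        print((R.T@(P-s['position'])).round(4),w.round(1))
E
python3 -c "
from st import *; plan([(-.15,0,.18,0),(-.15,0,.068,0)])"
```

```text
[-0.0191  0.0239  0.0003] [-3.6 -3.   2.1]
[-0.0251  0.031   0.112 ] [-3.6 -3.   2.1]
```

>>> {"api": "apply_moves", "payload": {"motion": "-0.01 0.012 0 -1.8 -1.5 1 0; -0.019 0.024 0 -3.6 -3 2.1 0; -0.02 0.025 0.02 -3.6 -3 2.1 0; -0.022 0.027 0.05 -3.6 -3 2.1 0; -0.023 0.029 0.08 -3.6 -3 2.1 0; -0.024 0.03 0.1 -3.6 -3 2.1 0; -0.025 0.031 0.112 -3.6 -3 2.1 0; -0.025 0.031 0.112 -3.6 -3 2.1 0"}}

```text
time_s: 11.55
position: [0.4523, 0.0277, 0.068]
tcp_rot: [[0.989, 0.148, -0.001], [0.148, -0.989, 0.001], [-0.0, -0.001, -1.0]]
force: [0.3, 0.5, -0.0]
opening: 0.006
```

```bash
python3 - <<'E'
from st import *
import cv2
for n in("side","scene"): cv2.imwrite(f"pics/{n}7.png",bot.capture(n)[:,:,::-1])
st()
a=cv2.imread("pics/scene7.png")[90:260,240:400]; b=cv2.imread("pics/side7.png")[110:280,240:400]
cv2.imwrite("pics/c7.png",cv2.resize(np.hstack([a,b]),None,fx=2.5,fy=2.5,interpolation=2))
pts=[]
for a in(-1.11,-1.0,-.9,-.8,-.7,-.6):
    pts.append((.112*np.sin(a)-.0175,0,.04+.112*np.cos(a)-.015,0)); print(a,np.round(pts[-1],4))
plan(pts)
E
```

```text
11.65 [0.45357522 0.02769029 0.06894387] [[0.989, 0.148, 0.002], [0.148, -0.989, 0.001], [0.002, -0.001, -1.0]] [-1.070e+01  3.340e+01  1.138e+02  1.000e-01  3.270e+01  7.070e+01] [0.7 0.6 0.5] 0.006038795775694363
u,v -0.14811401374709138 -0.0004216923366170155
-1.11 [-0.1178  0.      0.0748  0.    ]
-1.0 [-0.1117  0.      0.0855  0.    ]
-0.9 [-0.1052  0.      0.0946  0.    ]
-0.8 [-0.0978  0.      0.103   0.    ]
-0.7 [-0.0897  0.      0.1107  0.    ]
-0.6 [-0.0807  0.      0.1174  0.    ]
[ 0.0303 -0.0004 -0.0058] [-0.  -0.1  0. ]
[ 0.0364 -0.0004 -0.0165] [-0.  -0.1  0. ]
[ 0.0429 -0.0004 -0.0256] [-0.  -0.1  0. ]
[ 0.0504 -0.0004 -0.034 ] [-0.  -0.1  0. ]
[ 0.0586 -0.0004 -0.0416] [-0.  -0.1  0. ]
[ 0.0675 -0.0004 -0.0483] [-0.  -0.1  0. ]
```

View pics/c7.png

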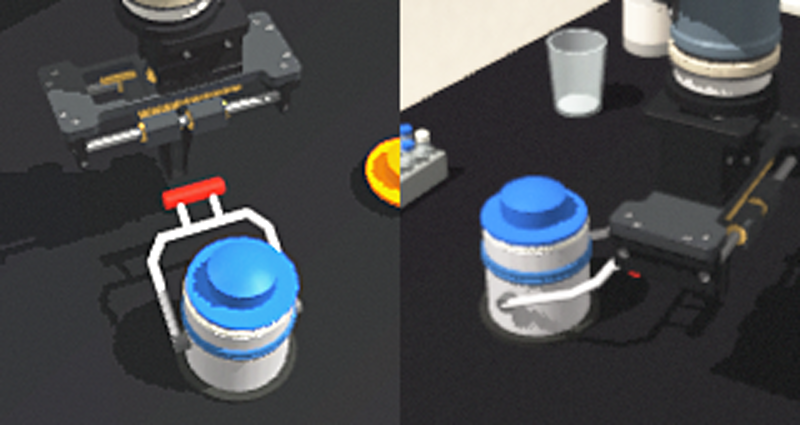

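The closed fingers are about 30 mm behind the red grip (scene crop: fingers at (178,160), grip at (193,192)), at the right height. I'll follow the arc to a ≈ -0.6.

>>> {"api": "apply_moves", "payload": {"motion": "0.02 0 0 0 0 0 0; 0.03 0 -0.003 0 0 0 0; 0.034 0 -0.008 0 0 0 0; 0.0385 0 -0.0135 0 0 0 0; 0.045 0 -0.0225 0 0 0 0; 0.0525 0 -0.031 0 0 0 0; 0.0605 0 -0.0385 0 0 0 0; 0.0695 0 -0.0455 0 0 0 0"}}

```text
time_s: 12.65
position: [0.5207, 0.0384, 0.115]
tcp_rot: [[0.989, 0.148, -0.001], [0.148, -0.989, 0.001], [-0.001, -0.002, -1.0]]
force: [-2.8, -0.1, 1.9]
opening: 0.005
```

```bash
python3 - <<'E'
from st import *
import cv2
st()
for n in("side","scene"): cv2.imwrite(f"pics/{n}8.png",bot.capture(n)[:,:,::-1])
st()
a=cv2.imread("pics/scene8.png")[90:260,240:400]; b=cv2.imread("pics/side8.png")[110:280,240:400]
cv2.imwrite("pics/c8.png",cv2.resize(np.hstack([a,b]),None,fx=2.5,fy=2.5,interpolation=2))
pts=[]
for a in(-.6,-.5,-.4,-.3,-.2,-.1,0,.1,.2,.26):
    pts.append((.112*np.sin(a)-.0155,0,.04+.112*np.cos(a)-.017,0)); print(a,np.round(pts[-1],4))
plan(pts)
E
```

```text
12.65 [0.52071185 0.03839796 0.11499828] [[0.989, 0.148, -0.001], [0.148, -0.989, 0.001], [-0.001, -0.002, -1.0]] [-8.100e+00  3.160e+01  1.024e+02  1.000e-01  4.600e+01  7.330e+01] [-2.8 -0.1  1.9] 0.005263046347830713
u,v -0.08013212915617396 0.0002449372414573245
12.75 [0.524154   0.03823108 0.11554712] [[0.989, 0.148, 0.006], [0.148, -0.989, 0.001], [0.006, -0.0, -1.0]] [-8.100e+00  3.160e+01  1.022e+02  1.000e-01  4.580e+01  7.330e+01] [-0.4  0.2  0.5] 0.000764691671492283
u,v -0.07675245849370493 -0.00042889127576564967
-0.6 [-0.0787  0.      0.1154  0.    ]
-0.5 [-0.0692  0.      0.1213  0.    ]
-0.4 [-0.0591  0.      0.1262  0.    ]
-0.3 [-0.0486  0.      0.13    0.    ]
-0.2 [-0.0378  0.      0.1328  0.    ]
-0.1 [-0.0267  0.      0.1344  0.    ]
0 [-0.0155  0.      0.135   0.    ]
0.1 [-0.0043  0.      0.1344  0.    ]
0.2 [0.0068 0.     0.1328 0.    ]
0.26 [0.0133 0.     0.1312 0.    ]
[-0.002  -0.0004  0.0001] [-0.  -0.4  0. ]
[ 0.0076 -0.0004 -0.0057] [-0.  -0.4  0. ]
[ 0.0177 -0.0004 -0.0105] [-0.  -0.4  0. ]
[ 0.0282 -0.0004 -0.0143] [-0.  -0.4  0. ]
[ 0.0391 -0.0004 -0.017 ] [-0.  -0.4  0. ]
[ 0.0502 -0.0004 -0.0186] [-0.  -0.4  0. ]
[ 0.0614 -0.0004 -0.0191] [-0.  -0.4  0. ]
[ 0.0725 -0.0004 -0.0184] [-0.  -0.4  0. ]
[ 0.0836 -0.0004 -0.0167] [-0.  -0.4  0. ]
[ 0.0901 -0.0004 -0.0151] [-0.  -0.4  0. ]
```

View pics/c8.png

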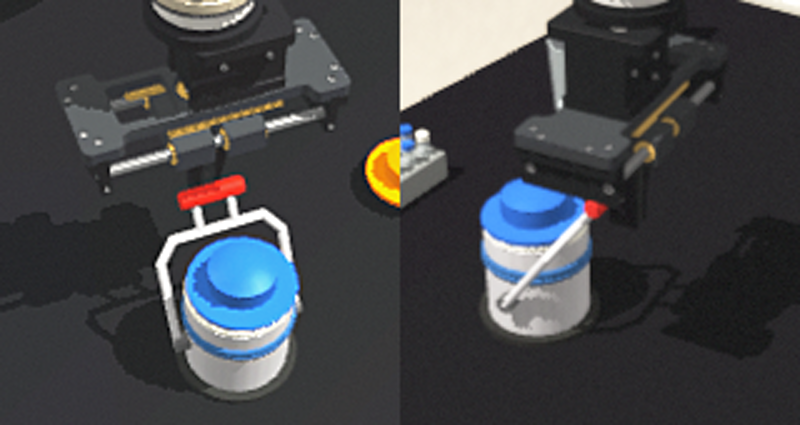

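The bail follows: the grip has risen to about a = -0.58 with forces under 3 N. I'll continue to about upright.

>>> {"api": "apply_moves", "payload": {"motion": "0.0075 0 -0.0055 0 0 0 0; 0.0175 0 -0.0105 0 0 0 0; 0.028 0 -0.014 0 0 0 0; 0.036 0 -0.016 0 0 0 0; 0.044 0 -0.0175 0 0 0 0; 0.05 0 -0.0185 0 0 0 0; 0.056 0 -0.019 0 0 0 0; 0.0615 0 -0.019 0 0 0 0"}}

```text
time_s: 13.75
position: [0.5829, 0.0473, 0.1332]
tcp_rot: [[0.989, 0.148, 0.001], [0.148, -0.989, 0.001], [0.001, -0.001, -1.0]]
force: [-1.5, -0.3, -0.1]
opening: 0.002
```

```bash
python3 - <<'E'
from st import *
import cv2
st()
for n in("side","scene"): cv2.imwrite(f"pics/{n}9.png",bot.capture(n)[:,:,::-1])
st()
a=cv2.imread("pics/scene9.png")[90:260,240:400]; b=cv2.imread("pics/side9.png")[110:280,240:400]
cv2.imwrite("pics/c9.png",cv2.resize(np.hstack([a,b]),None,fx=2.5,fy=2.5,interpolation=2))
E
```

```text
13.75 [0.58285246 0.04731336 0.13323059] [[0.989, 0.148, 0.001], [0.148, -0.989, 0.001], [0.001, -0.001, -1.0]] [-6.3 33.7 92.7  0.1 53.5 75.1] [-1.5 -0.3 -0.1] 0.0023237908116550965
u,v -0.017356300614199065 -0.0001225578115665386
13.85 [0.58473987 0.04732219 0.13333459] [[0.989, 0.148, 0.005], [0.148, -0.989, 0.001], [0.005, -0.0, -1.0]] [-6.3 33.8 92.6  0.1 53.3 75.1] [-0.5 -0.1 -0.8] 0.004533459502938193
u,v -0.015488312749245633 -0.0003928069161011489
```

View pics/c9.png

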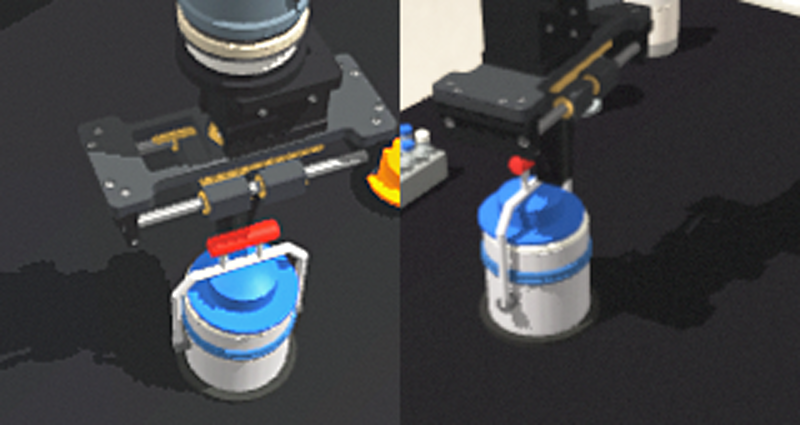

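The bail is now about upright over the lid (side crop: grip at (520,165) above hinge (507,300)). I'll push on to the stop.

>>> {"api": "apply_moves", "payload": {"motion": "0.006 0 0 0 0 0 0; 0.011 0 0.0005 0 0 0 0; 0.016 0 0.0015 0 0 0 0; 0.021 0 0.002 0 0 0 0; 0.025 0 0.003 0 0 0 0; 0.028 0 0.004 0 0 0 0; 0.03 0 0.004 0 0 0 0; 0.03 0 0.004 0 0 0 0"}}

```text
time_s: 14.85
position: [0.6106, 0.0514, 0.1292]
tcp_rot: [[0.989, 0.149, -0.003], [0.149, -0.989, 0.0], [-0.003, -0.001, -1.0]]
force: [-5.6, -1.5, 3.7]
opening: 0.004
```

```bash
python3 - <<'E'
from st import *
import cv2
st()
for n in("side","scene"): cv2.imwrite(f"pics/{n}10.png",bot.capture(n)[:,:,::-1])
st()
a=cv2.imread("pics/scene10.png")[90:260,240:400]; b=cv2.imread("pics/side10.png")[110:280,240:400]
cv2.imwrite("pics/c10.png",cv2.resize(np.hstack([a,b]),None,fx=2.5,fy=2.5,interpolation=2))
E
```

```text
14.85 [0.61061179 0.051399   0.12918481] [[0.989, 0.149, -0.003], [0.149, -0.989, 0.0], [-0.003, -0.001, -1.0]] [-5.6 35.9 88.5  0.  55.7 75.8] [-5.6 -1.5  3.7] 0.003698539727620689
u,v 0.010702009844060929 -0.00018488567252578618
14.95 [0.61058833 0.05138277 0.12920442] [[0.989, 0.149, -0.003], [0.149, -0.989, 0.0], [-0.003, -0.001, -1.0]] [-5.6 35.9 88.5  0.  55.7 75.8] [-5.5 -2.   4. ] 0.004720105428751174
u,v 0.010676409232542943 -0.000197473391804751
```

View pics/c10.png

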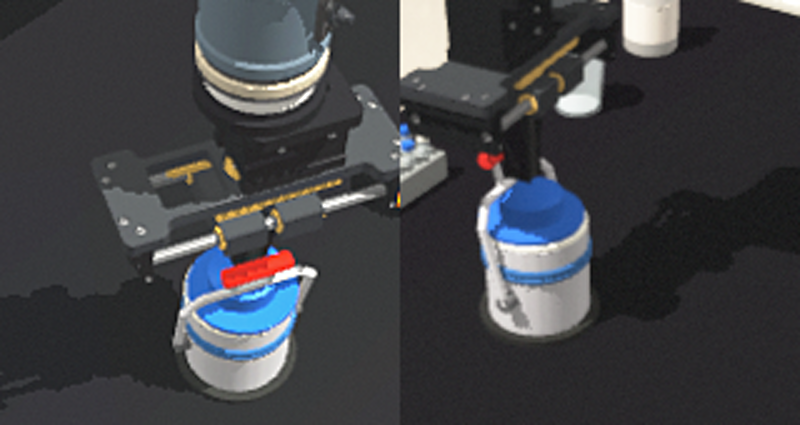

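```bash
cat > red.py <<'E'
from h import *
from rig import bot
def red(k,boxes):
    C={n:bot.get_calibration(n) for n in boxes};R={}
    for n,b in boxes.items():
        h=cv2.cvtColor(cv2.imread(f"pics/{n}{k}.png"),cv2.COLOR_BGR2HSV); m=((h[...,0]<8)|(h[...,0]>172))&(h[...,1]>120)&(h[...,2]>60)
        R[n]=maskcent(m,b); print(n,R[n])
    r=least_squares(lambda p:np.concatenate([proj(C[n],p)[0]-R[n][0] for n in R]),[.6,.05,.15]); print('grip',r.x,r.fun.round(2))
    y=np.radians(8.5); d=r.x[:2]-[.6,.05]; u=d@[np.cos(y),np.sin(y)]; print('u',u,'a',np.arctan2(u,r.x[2]-.04))
E
python3 -c "
from red import *
red(10,{'scene':(320,180,370,215),'side':(425-0-170,165,290,185)})
red(9,{'scene':(320,170,360,200),'side':(270,165,300,185)})"
```

```text
scene (array([342.70689655, 197.10344828]), array([329, 190,  29,  15, 232], dtype=int32))
side (array([275.30508475, 173.57627119]), array([270, 171,  12,   7,  59], dtype=int32))
grip [0.62654201 0.05925008 0.14213769] [ 3.22  1.86  3.87 -1.42]
u 0.027617721775165943 a 0.2640817982232555
scene (array([336.95901639, 184.57377049]), array([322, 177,  30,  16, 244], dtype=int32))
side (array([287.31147541, 175.45901639]), array([283, 172,  11,   8,  61], dtype=int32))
grip [0.60016697 0.05524885 0.1451959 ] [ 3.17  1.93  3.7  -1.48]
u 0.0009409618367151287 a 0.00894461459124012
```

The grip reads a ≈ 0.24–0.26 by both the image and the finger position, with a steady counter-force, so the bail is at its stop. I'll nudge 2 mm more, then back off and rise.

>>> {"api": "apply_moves", "payload": {"motion": "0.002 0 0 0 0 0 0; 0.002 0 0 0 0 0 0; -0.008 0 -0.001 0 0 0 0; -0.025 0 -0.003 0 0 0 0; -0.04 0 -0.015 0 0 0 0; -0.06 0 -0.05 0 0 0 0; -0.08 0 -0.1 0 0 0 0; -0.1 0 -0.14 0 0 0 0"}}

```text
time_s: 15.95
position: [0.5137, 0.0365, 0.2718]
tcp_rot: [[0.989, 0.148, 0.006], [0.148, -0.989, 0.001], [0.006, 0.0, -1.0]]
force: [0.6, 0.1, 0.1]
opening: 0.006
```

```bash
python3 - <<'E'
from st import *
import cv2
bot.capture("side")
for n in("side","scene"): cv2.imwrite(f"pics/{n}11.png",bot.capture(n)[:,:,::-1])
st()
a=cv2.imread("pics/scene11.png")[90:260,240:400]; b=cv2.imread("pics/side11.png")[110:280,240:400]
cv2.imwrite("pics/c11.png",cv2.resize(np.hstack([a,b]),None,fx=2.5,fy=2.5,interpolation=2))
from red import *
red(11,{'scene':(300,150,380,230),'side':(255,150,310,190)})
print(bot.find_in('orange_lid','side'))
E
```

```text
16.1 [0.51457537 0.03653949 0.27234019] [[0.989, 0.148, 0.009], [0.148, -0.989, 0.0], [0.009, 0.001, -1.0]] [-8.4 18.1 94.4  0.1 67.  73. ] [-0.2  0.2  0.6] 0.007669430206605404
u,v -0.08647590439946562 -0.0006860947508055433
scene (array([342.96759259, 197.24074074]), array([329, 190,  29,  15, 216], dtype=int32))
side (array([280.20879121, 168.45054945]), array([271, 160,  20,  18, 182], dtype=int32))
grip [0.62670011 0.05421624 0.14830951] [ 0.35  0.2   0.42 -0.16]
u 0.02703002855931661 a 0.24456717763564573
[{'point': [0.4491, 0.2597, 0.0187], 'p': 0.56}]
```

View pics/c11.png

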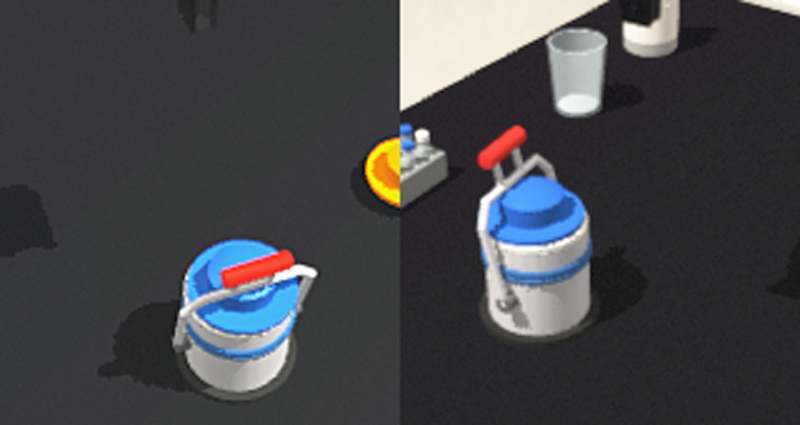

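The bail rests past centre at a ≈ 0.245, which is its stop. The lid is level in the mouth, the orange lid hasn't moved and the arm is clear. Handing in.

```bash
python3 -c "
from rig import bot
print(bot.hand_in(), bot.read_state()['time_s'])"
```

```text
the job is handed in; nothing more can be done
the job is handed in; nothing more can be done
```

The blue lid is seated in the canister and the bail is swung past the centre to its stop, so the lid is clamped shut. I handed the job in at about 16 s; no verdict is reported.

- **Bail:** in the last pictures I measured its angle at about 0.245 rad, against a stop at 0.24. It stayed there after the fingers let go.
- **Lid:** both cameras show it level and flush on the gasket. I judged this by eye after the clamping. At release its height was about 79 mm above the canister's origin, worked out from the arm's position.
- **Orange lid:** the network finds it within 1 mm of where it was at the start.
- **Robot:** the arm is clear of everything, with force readings under 1 N. The highest force I saw in the readings was about 7 N, with the bail at its stop.

**What failed or disagreed:**
- I first tried to tilt the tool 25° for the bail push. That drove the wrist near its limits, so the arm stopped short of the target. I undid the tilt and pushed with vertical fingers instead.
- Two checks of the grip's position during the swing were off because the gripper partly hid it in the side view. The final check, with a clear view, fitted to within half a pixel.
- The two cameras disagreed by up to 3 mm on where the lid was relative to the mouth before insertion. I corrected by about 1 mm, and the lid went in without noticeable force.

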